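Make up the bench and drawer touch-up kits

ROBOT

A 6-joint arm with a two-finger parallel gripper is mounted at the origin on the work surface. World frame = base frame: x ahead of the robot, y to its left, z up, the work surface at z = 0. Lengths are in m, angles in rad, forces in N, time in s.
With the tool pointing down it reaches from about 0.25 to 0.725 m from the base axis. Payload 4 kg.
Tool frame: the origin (TCP) lies where the fingers leave the gripper's body, on its centre line; the fingertips stand 73 mm ahead of it and the grasp point (between the pads) lies 54 mm ahead of it (bot.tips_ahead is the z of the fingertips in the tool frame, in m); z points along the fingers, y is the direction in which the jaws open and shut (so a half turn about z gives the same grasp; the last joint's range is limited). The gripper opens to 85 mm and grips with 20 to 120 N. Pads are 22 mm wide; open, the fingers measure 114 mm over their backs; the gripper's body (76 mm by 85 mm) begins 54 mm behind the grasp point. The pads swing forward as they close: fully open they stand 13 mm farther back than shut.
Start: joints at [1.174, 0.241, 0.005, 1.335, 0, 1.571], TCP at [0.193, 0.461, 0.304] pointing down, gripper open.
Joint ranges: [-2.72, 2.72], [-1.05, 1.87], [-1.09, 1.28], [-1.99, 2.15], [-1.42, 1.44], [-3.14, 3.14]. Speed limits (rad/s): [2.79, 2.79, 3.14, 3.14, 3.14, 3.14].

INTERFACE

Orientations are given as a unit quaternion [x, y, z, w].
In Python, from workcell import readout, camera, get_calibration, order, bot gives the robot as it stands.
- The arm moves only by the tool send_rows, never from a script. Its argument "moves" is a list of rows, each a list of 3 entries, a list of its own where there are three numbers: the shift along the tool's x, y, z in mm, then the turn, a rotation vector about the tool's x, y, z in rad, then the finger opening in mm, from 0 to 85.4. In form: [[[dx, dy, dz], [ax, ay, az], grip], ...]. A call has 1 to 12 rows; each row is the pose to reach, as a shift and turn from the pose measured when the call began, along the tool's axes at that moment; what a row does not reach only later rows make up. A row lasts 1/12 s, in which the tool goes at most 41.7 mm and 7.16 degrees, less where a joint would pass 70% of its speed; a pose out of reach is approached as far as the arm can. A call with a gripper value outside its range is refused whole. The fingers move at their own pace and stop on an object; the grip force is fixed at half the most. Time passes only in rows, so rows that repeat a pose let the fingers close. It gives the time, the measured TCP pose, the force and the opening at its end, in the units of the state.
- readout.get_obs(): the state, without advancing time (a new reading comes with each control period).
- camera(name): name is "scene" or "top"; returns the picture (420x560x3 uint8, red, green, blue); there is no depth.
- get_calibration(name): a dict with "fx", "fy", "cx", "cy" (pixels), "k1" (the pictures are not rectified: a ray, as slopes to the right and down, at radius r is drawn at 1 + k1 r^2 times it, then the intrinsics apply), "R" (3x3) and "t" (3): a world point X has camera coordinates R X + t. Camera axes: x right, y down, z forward; pixel columns grow to the right and rows downward; lengths in m; the calibration is good to about 2 mm. A picture is of the moment at which its call begins. get_calibration takes no time and is no camera call.
- order.job_done(): hands the job in, once; it reports no verdict.
The state is a dict: "clock": time; "joint_pos": joint angles; "joint_vel": joint speeds; "tau": joint torques, N m; "eef_pos": TCP position; "tool_rot": TCP orientation; "ft_force": force on the tool from outside, world axes, zero at the start; "ft_torque": the same for the moment, N m; "grip_width": finger opening in m.
Only numpy, scipy, OpenCV 4.12 (cv2) and the standard library are available. Lean on these libraries where they do the work, as an engineer would, in place of code of your own. Each camera call takes 0.05 s, during which the arm holds its last target. There are 200 camera calls.

TASK

Make up the two wood touch-up kits. In the two-compartment tray put the long sanding block in the longer compartment and the wide tin in the other; in the three-compartment tray put the short sanding block in the largest compartment, the tall tin in the middle one and the wooden knob in the remaining end one. Set each thing down, without dropping it, upright and flat on the floor of its compartment, and leave the pencil cup, bead caddy and baking mold where they are.

Things in the scene. Friction and masses are not known exactly. Their poses are not given: they have to be found in the camera images.
- tray_two: low plywood tray with two compartments in a row, 214 x 92 mm; walls 9 mm high and 4 mm thick, floor 3 mm thick; fixed to the bench. Origin: centre of its underside; x along it, z up. Compartments, all 84 mm wide (y) and centred at y = 0: long block's 118 mm long, centred at x = -44 mm; wide tin's 84 mm, x = +61 mm.
- tray_three: low plywood tray with three compartments in a row, 224 x 92 mm; walls 9 mm high and 4 mm thick, floor 3 mm thick; fixed to the bench. Origin: centre of its underside; x along it, z up. Compartments, all 84 mm wide (y) and centred at y = 0: largest (short block) 84 mm long, centred at x = -66 mm; middle (tall tin) 62 mm, x = +11 mm; end (knob) 62 mm, x = +77 mm.
- block_long: plain birch sanding block, 95 (x) x 45 (y) x 30 (z) mm, loose, lying flat on the bench. Origin: centre of its underside.
- block_short: plain birch sanding block, shorter: 60 (x) x 45 (y) x 30 (z) mm, loose, lying flat on the bench. Origin: centre of its underside.
- tin_wide: wide, low round metal wax tin, closed, straight sides, diameter 60 mm, height 32 mm, standing. Origin: centre of its underside, z up.
- tin_tall: narrow, tall round metal tin, closed, straight sides, diameter 40 mm, height 52 mm, standing. Origin: centre of its underside, z up.
- knob: turned wooden drawer knob standing on its foot, 42 mm tall: foot diameter 28 mm, narrow neck of 18 mm at 14 mm height, head of diameter 38 mm between 24 and 36 mm height. Origin: centre of its underside, z up.
- pencil_cup: empty stainless pencil cup, diameter 72 mm, 85 mm tall, loose, standing beyond the work; not to be disturbed. Origin: centre of its underside.
- bead_caddy: lime plastic flip-top bead caddy, 80 x 112 x 31 mm, loose, beyond the work; not to be disturbed. Origin: centre of its underside.
- baking_mold: orange silicone baking mold with four cups, 100 x 112 x 30 mm, loose, beyond the work; not to be disturbed. Origin: centre of its underside.
Things that resemble listed ones, but are neither listed nor needed, are in the scene too. What is shaped like the tin_wide but orange or turquoise is not meant.

How it is judged:
At the end, for the whole second after the job is handed in: Each thing rests upright (within 0.06 rad), flat on the floor of its own compartment (underside under 6 mm above the bench) and wholly within its walls (centre within 15 to 30 mm of the compartment's centre); all released and at rest; cup, caddy and mold shifted less than 20 mm (x of block_long in the frame of tray_two between -0.06 and -0.028 m and y of block_long in the frame of tray_two between -0.025 and 0.025 m and z of each of block_long, tin_wide in the frame of tray_two below 0.006 m and angle between each of block_long, tin_wide, block_short, tin_tall, knob's own z axis and vertical below 0.06 rad and linear speed of each of block_long, tin_wide, block_short, tin_tall, knob below 0.02 m/s and angular speed of each of block_long, tin_wide, block_short, tin_tall, knob below 0.2 rad/s and x of tin_wide in the frame of tray_two between 0.045 and 0.077 m and y of tin_wide in the frame of tray_two between -0.016 and 0.016 m and x of block_short in the frame of tray_three between -0.087 and -0.045 m and y of block_short in the frame of tray_three between -0.021 and 0.021 m and z of each of block_short, tin_tall, knob in the frame of tray_three below 0.006 m and x of tin_tall in the frame of tray_three between -0.004 and 0.026 m and y of tin_tall in the frame of tray_three between -0.026 and 0.026 m and x of knob in the frame of tray_three between 0.057 and 0.097 m and y of knob in the frame of tray_three between -0.03 and 0.03 m); the robot touches nothing.
It fails at once if a block, tin or the knob is dropped from more than about 25 mm ((linear speed of block_long above 0.7 m/s and contact force between the fingers and block_long below 0.05 N) or (linear speed of tin_wide above 0.7 m/s and contact force between the fingers and tin_wide below 0.05 N) or (linear speed of block_short above 0.7 m/s and contact force between the fingers and block_short below 0.05 N) or (linear speed of tin_tall above 0.7 m/s and contact force between the fingers and tin_tall below 0.05 N) or (linear speed of knob above 0.7 m/s and contact force between the fingers and knob below 0.05 N)).
It fails at once if the pencil cup is shifted by more than 20 mm or knocked over (distance of pencil_cup from where it was at the start of the episode above 0.02 m or angle between pencil_cup's own z axis and vertical above 0.3 rad).
It fails at once if the bead caddy is shifted by more than 20 mm or knocked over (distance of bead_caddy from where it was at the start of the episode above 0.02 m or angle between bead_caddy's own z axis and vertical above 0.3 rad).
It fails at once if the baking mold is shifted by more than 20 mm or knocked over (distance of baking_mold from where it was at the start of the episode above 0.02 m or angle between baking_mold's own z axis and vertical above 0.3 rad).
It also fails if it takes over 141 s, if anything falls off the work surface, if the arm or the gripper's body presses on something with over 40 N, if the wrist force passes 120 N, or if a joint passes its speed limit or range.

## Working session

There is one attempt and no reset: what is moved stays moved. The work goes in short steps, Python scripts to look and compute and a tool call to move; the robot and the scene stay as the last step left them, time stands still between calls to the robot, and variables do not carry over. Pictures are saved under pics/ and viewed, about 12 in all and at most 16, crops included, and the job is handed in when it is done.

Besides the shell and the picture viewer there is one more tool, called after ">>>" as name([rows], argument=value, ...), one row to a line, values as JSON. send_rows: Moves the arm, as the interface text tells. Its arguments: {"type":"object","properties":{"moves":{"type":"array","items":{"type":"array"}}},"required":["moves"]}

```bash
ls; mkdir -p pics
python3 - <<'E'
from workcell import readout,camera,get_calibration,bot
import cv2,numpy as np
print(readout.get_obs())
for n in("scene","top"):
    c=get_calibration(n);print(n,c)
    cv2.imwrite(f"pics/{n}0.png",cv2.cvtColor(camera(n),cv2.COLOR_RGB2BGR))
E
```

```text
pics
{'clock': 0.0, 'joint_pos': array([1.17400713e+00, 2.41456452e-01, 3.70951280e-03, 1.33520610e+00,
       7.13272196e-06, 1.57083700e+00]), 'joint_vel': array([ 0.00110713, -0.00089934,  0.00116501,  0.00029159,  0.0013296 ,
        0.0001404 ]), 'tau': array([ 6.34207208e-04, -3.72316504e+01,  2.52408117e+01,  1.70150504e-02,
        3.11329735e-07,  1.16810608e-05]), 'eef_pos': array([0.19304016, 0.4607057 , 0.30298547]), 'tool_rot': array([ 1.97115500e-01,  9.80379680e-01, -1.05650562e-03, -2.16014401e-04]), 'ft_force': array([ 0.71334807,  0.14729816, -0.17069812]), 'ft_torque': array([-0.01170847, -0.01514021, -0.01480763]), 'grip_width': 0.08527854335680511}
scene {'fx': 391.37644197720675, 'fy': 391.37644197720675, 'cx': 276.5532858298317, 'cy': 208.97722174314387, 'k1': -0.008179979129112055, 'R': array([[ 0.56291296,  0.82621466,  0.02232352],
       [ 0.46957654, -0.29746972, -0.8312699 ],
       [-0.6801668 ,  0.4784152 , -0.55542058]]), 't': array([-0.29061876, -0.21002541,  1.17785222])}
top {'fx': 409.66415324660494, 'fy': 409.66415324660494, 'cx': 282.65321575335565, 'cy': 206.48040478252423, 'k1': 0.023834105591314454, 'R': array([[-0.0206656 , -0.99975876, -0.00744012],
       [-0.99385701,  0.02135174, -0.10859254],
       [ 0.1087252 ,  0.00515028, -0.9940585 ]]), 't': array([0.02499015, 0.5457022 , 0.96968604])}
```

View pics/top0.png

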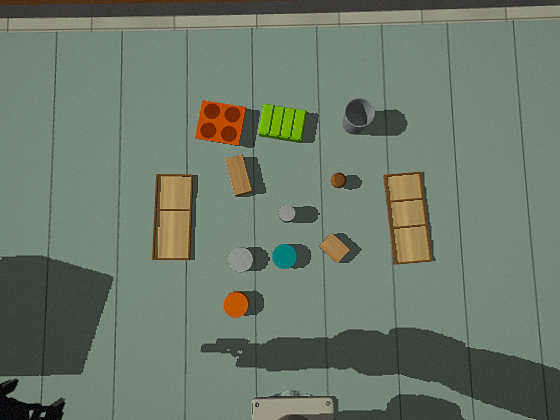

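View pics/scene0.png

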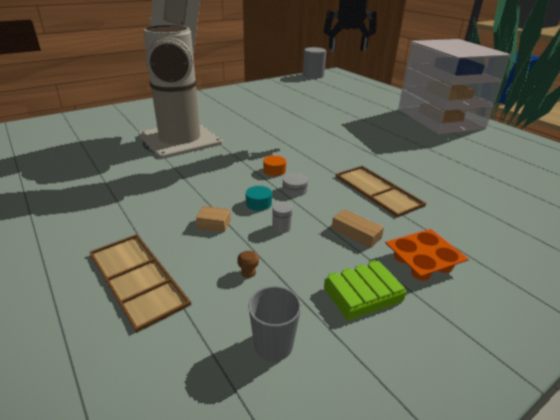

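The top view shows tray_two at (174,217), tray_three at (408,218), the long block at (239,175) and the short block at (334,247). It also shows the tall tin at (287,213) and the knob at (338,180).

Candidates for tin_wide are grey (240,259), turquoise (285,256) and orange (236,304). The description rules out the coloured ones, so I choose grey. I'll check this in a close crop.

Run:
```python
import cv2
a=cv2.imread("pics/top0.png")[145:275,145:440]
cv2.imwrite("pics/crop1.png",cv2.resize(a,None,fx=2.7,fy=2.7,interpolation=cv2.INTER_CUBIC))
h=cv2.cvtColor(cv2.imread("pics/top0.png"),cv2.COLOR_BGR2HSV)
for n,(u,v) in dict(bl=(236,175),blside=(247,178),bs=(331,246),tw=(240,257),tt=(286,212),kn=(338,179),bench=(350,300),floor=(174,235),floor3=(410,244),wall=(190,235)).items(): print(n,h[v,u])
```

```text
bl [ 19 143 155]
blside [ 19 146 169]
bs [ 17 139 162]
tw [ 45   7 141]
tt [  0   4 140]
kn [ 14 177 115]
bench [ 70  34 137]
floor [ 20 123 168]
floor3 [ 20 123 182]
wall [ 17 244  47]
```

View pics/crop1.png

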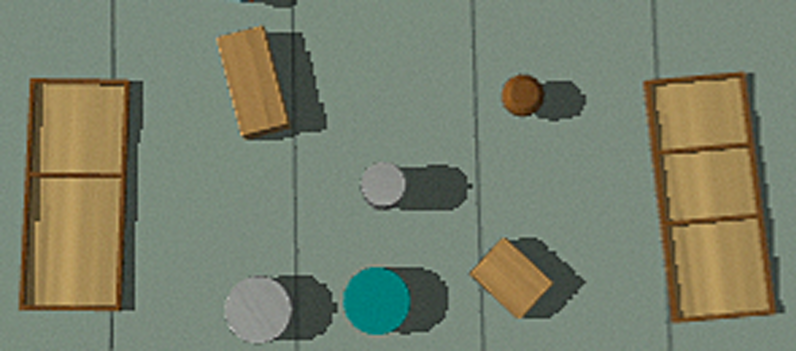

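```bash
cat > h.py <<'E'
import cv2,numpy as np
from workcell import readout,camera,get_calibration
from scipy.spatial.transform import Rotation as Rn
def rays(n,px,z):
    c=get_calibration(n);px=np.asarray(px,float).reshape(-1,2)
    d=(px-[c['cx'],c['cy']])/[c['fx'],c['fy']];s=d.copy()
    for _ in range(5): s=d/(1+c['k1']*(s**2).sum(1,keepdims=True))
    R,t=c['R'],c['t'];D=np.c_[s,np.ones(len(s))]@R;C=-R.T@t
    return (C+D*((z-C[2])/D[:,2:]))[:,:2]
def proj(n,X):
    c=get_calibration(n);p=c['R']@np.array(X)+c['t'];s=p[:2]/p[2];s=s*(1+c['k1']*(s@s))
    return s*c['fx']+[c['cx'],c['cy']]
H=dict(bl=.015,bs=.015,tw=.016,tt=.026,kn=.024,t2=.0045,t3=.0045)
def masks(img):
    h=cv2.cvtColor(img,cv2.COLOR_RGB2HSV)
    return cv2.inRange(h,(6,95,25),(26,255,255)),cv2.inRange(h,(0,0,105),(180,20,255))
def find(seeds,img):
    w,g=masks(img);out={}
    for n,s in seeds.items():
        m=g if n in('tw','tt') else w
        cs,_=cv2.findContours(m,cv2.RETR_EXTERNAL,cv2.CHAIN_APPROX_NONE)
        c=max(cs,key=lambda c:cv2.pointPolygonTest(c,s,True))
        P=rays('top',c.reshape(-1,2),H[n]).astype(np.float32)*1000
        (x,y),(a,b),th=cv2.minAreaRect(P)
        if a<b:a,b,th=b,a,th-90
        out[n]=(x,y,a,b,(th+90)%180-90)
    return out
def tool(dxyz):  # world shift mm -> tool axes
    return Rn.from_quat(readout.get_obs()['tool_rot']).inv().apply(dxyz)
E
python3 - <<'E'
from h import *
img=cv2.cvtColor(cv2.imread('pics/top0.png'),cv2.COLOR_BGR2RGB)
S=dict(bl=(238,175),bs=(334,247),tw=(240,259),tt=(287,213),kn=(338,180),t2=(174,240),t3=(410,244))
c=get_calibration('top');print(-c['R'].T@c['t'])
for k,v in find(S,img).items(): print(k,np.round(v,1),proj('scene',[v[0]/1000,v[1]/1000,H[k]]).round())
# dividers (wall tops)
print(rays('top',[(174,210),(407.5,199.5),(410,226.5)],.009)*1000)
E
```

```text
[0.43743708 0.00833827 1.02336977]
bl [628.9 122.2  99.2  45.8  13.4] [357. 227.]
bs [ 444.1 -110.1   61.3   46.6   45.9] [214. 218.]
tw [420.4 119.7  58.1  57.1 -46. ] [295. 183.]
tt [530.3   4.4  39.3  36.7  -1.1] [282. 217.]
kn [ 610.2 -125.    37.2   34.9  -46.3] [248. 262.]
t2 [530.9 288.9 213.9  94.3  -2. ] [378. 188.]
t3 [ 515.7 -294.7  224.7   95.5    3.8] [137. 275.]
[[ 545.38174312  284.19609305]
 [ 559.16300478 -296.86897013]
 [ 491.98243479 -299.37926594]]
```

All sizes agree with the given ones, so the detection holds. I'll start with the tall tin and write a move-planning helper.

```bash
cat >> h.py <<'E'
def plan(x,y,ztip,yaw):
    """world target of tool axis (mm), fingertip height (mm), world yaw of jaw axis (deg) -> tool shift, az"""
    o=readout.get_obs();R=Rn.from_quat(o['tool_rot']).as_matrix();p=o['eef_pos']*1000
    cur=np.degrees(np.arctan2(R[1,1],R[0,1]))
    d=R.T@(np.array([x,y,ztip+73])-p);tilt=Rn.from_matrix(R).apply([0,0,1])
    return d.round(1),'az',round(float(-np.radians(yaw-cur)),3),'yaw',round(float(cur),1),'z',tilt[:2].round(3)
def st():
    o=readout.get_obs();print('t',round(o['clock'],2),'p',(o['eef_pos']*1000).round(1),'f',o['ft_force'].round(1),'g',round(o['grip_width']*1000,1),'j',o['joint_pos'].round(2))
E
python3 - <<'E'
from h import *
from workcell import bot
print(bot.tips_ahead,plan(530,4,80,80),plan(530,4,18,80));st()
E
```

```text
0.0726 (array([-487.3, -290.8,  150.6]), 'az', -0.222, 'yaw', 67.3, 'z', array([-0.001, -0.002])) (array([-487.3, -290.7,  212.6]), 'az', -0.222, 'yaw', 67.3, 'z', array([-0.001, -0.002]))
t 0.1 p [193.1 460.8 303.1] f [ 0.2 -0.1 -0.1] g 84.9 j [1.17 0.24 0.   1.34 0.   1.57]
```

>>> send_rows([
  [[-487,-291,100],[0,0,-0.222],85],
  [[-487,-291,100],[0,0,-0.222],85],
  [[-487,-291,100],[0,0,-0.222],85],
  [[-487,-291,100],[0,0,-0.222],85],
  [[-487,-291,100],[0,0,-0.222],85],
  [[-487,-291,100],[0,0,-0.222],85],
  [[-487,-291,100],[0,0,-0.222],85],
  [[-487,-291,100],[0,0,-0.222],85],
  [[-487,-291,100],[0,0,-0.222],85],
  [[-487,-291,100],[0,0,-0.222],85],
  [[-487,-291,100],[0,0,-0.222],85],
  [[-487,-291,100],[0,0,-0.222],85],
])

```text
clock: 1.1
eef_pos: [0.4836, 0.0654, 0.2169]
tool_rot: [0.087, 0.996, -0.001, -0.001]
ft_force: [0.6, 1.1, -0.5]
grip_width: 0.085
```

```bash
python3 -c "
from h import *
st();print(plan(530,4,80,80),plan(530,4,18,80))"
```

```text
t 1.1 p [483.6  65.4 216.9] f [ 0.6  1.1 -0.5] g 85.0 j [ 0.14  0.28 -0.18  1.11 -0.    0.31]
(array([-56.5, -52.3,  64. ]), 'az', -0.001, 'yaw', 80.0, 'z', array([-0.001, -0.002])) (array([-56.5, -52.2, 126. ]), 'az', -0.001, 'yaw', 80.0, 'z', array([-0.001, -0.002]))
```

>>> send_rows([
  [[-56.5,-52,0],[0,0,0],85],
  [[-56.5,-52,10],[0,0,0],85],
  [[-56.5,-52,40],[0,0,0],85],
  [[-56.5,-52,64],[0,0,0],85],
  [[-56.5,-52,90],[0,0,0],85],
  [[-56.5,-52,110],[0,0,0],85],
  [[-56.5,-52,126],[0,0,0],85],
  [[-56.5,-52,126],[0,0,0],85],
  [[-56.5,-52,126],[0,0,0],85],
])

```text
clock: 1.85
eef_pos: [0.529, 0.0041, 0.0899]
tool_rot: [0.087, 0.996, -0.001, -0.002]
ft_force: [0.0, 0.7, 0.8]
grip_width: 0.0852
```

>>> send_rows([
  [[0,0,0],[0,0,0],30],
  [[0,0,0],[0,0,0],30],
  [[0,0,0],[0,0,0],30],
  [[0,0,0],[0,0,0],30],
  [[0,0,0],[0,0,0],30],
  [[0,0,0],[0,0,0],30],
  [[0,0,0],[0,0,0],30],
  [[0,0,0],[0,0,0],30],
])

```text
clock: 2.52
eef_pos: [0.53, 0.0042, 0.0914]
tool_rot: [0.087, 0.996, -0.001, -0.001]
ft_force: [-0.6, -0.4, 5.9]
grip_width: 0.0386
```

```bash
python3 -c "
from h import *
st();a=camera('scene');cv2.imwrite('pics/s1.png',cv2.cvtColor(cv2.resize(a[90:270,180:420],None,fx=3,fy=3,interpolation=cv2.INTER_CUBIC),cv2.COLOR_RGB2BGR))
print(plan(527,-294,90,94))"
```

```text
t 2.52 p [530.    4.2  91.4] f [-0.6 -0.4  5.9] g 38.6 j [ 0.01  0.49 -0.23  0.85 -0.    0.18]
(array([ -48.9, -294.3,  -71.2]), 'az', -0.245, 'yaw', 80.0, 'z', array([-0.002, -0.002]))
```

View pics/s1.png

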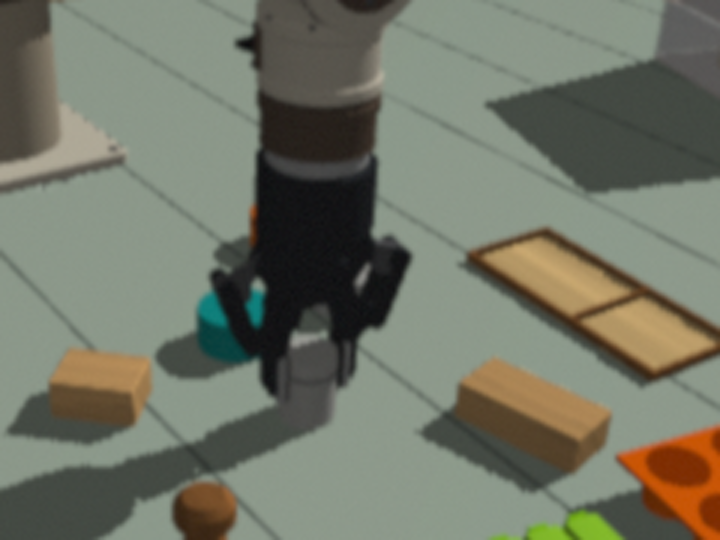

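>>> send_rows([
  [[0,0,-15],[0,0,0],30],
  [[0,0,-40],[0,0,0],30],
  [[0,0,-71],[0,0,0],30],
  [[-6,-35,-71],[0,0,-0.03],30],
  [[-12,-70,-71],[0,0,-0.06],30],
  [[-18,-105,-71],[0,0,-0.09],30],
  [[-24,-140,-71],[0,0,-0.12],30],
  [[-30,-175,-71],[0,0,-0.15],30],
  [[-36,-210,-71],[0,0,-0.18],30],
  [[-42,-245,-71],[0,0,-0.21],30],
  [[-46,-275,-71],[0,0,-0.245],30],
  [[-49,-294,-71],[0,0,-0.245],30],
])

```text
clock: 3.57
eef_pos: [0.5264, -0.2969, 0.1625]
tool_rot: [-0.034, 0.999, -0.001, -0.001]
ft_force: [0.2, 0.3, -0.8]
grip_width: 0.0387
```

```bash
python3 -c "
from h import *
st();print(plan(527,-294,21.5,94))"
```

```text
t 3.57 p [ 526.4 -296.9  162.5] f [ 0.2  0.3 -0.8] g 38.7 j [-0.51  0.54  0.07  1.1  -0.   -0.58]
(array([-1.,  3., 68.]), 'az', -0.002, 'yaw', 93.9, 'z', array([-0.002, -0.002]))
```

>>> send_rows([
  [[-1,3,15],[0,0,0],30],
  [[-1,3,35],[0,0,0],30],
  [[-1,3,52],[0,0,0],30],
  [[-1,3,60],[0,0,0],30],
  [[-1,3,64],[0,0,0],30],
  [[-1,3,66],[0,0,0],30],
  [[-1,3,67.5],[0,0,0],30],
  [[-1,3,68],[0,0,0],30],
  [[-1,3,68],[0,0,0],30],
])

```text
clock: 4.32
eef_pos: [0.5276, -0.2942, 0.0954]
tool_rot: [-0.034, 0.999, -0.002, -0.0]
ft_force: [1.0, 0.7, -1.9]
grip_width: 0.0387
```

```bash
python3 -c "
from h import *
st();print(plan(527,-294,21.5,94))"
```

```text
t 4.32 p [ 527.6 -294.2   95.4] f [ 1.   0.7 -1.9] g 38.7 j [-0.51  0.6  -0.01  0.95 -0.   -0.58]
(array([0.6, 0.2, 0.9]), 'az', -0.001, 'yaw', 93.9, 'z', array([-0.001, -0.003]))
```

>>> send_rows([
  [[0,0,1],[0,0,0],30],
  [[0,0,1],[0,0,0],30],
  [[0,0,1],[0,0,0],30],
  [[0,0,1],[0,0,0],42],
  [[0,0,1],[0,0,0],50],
  [[0,0,1],[0,0,0],54],
  [[0,0,1],[0,0,0],54],
  [[0,0,-15],[0,0,0],54],
  [[0,0,-45],[0,0,0],60],
  [[0,0,-80],[0,0,0],85],
  [[0,0,-95],[0,0,0],85],
])

```text
clock: 5.23
eef_pos: [0.5291, -0.2947, 0.1949]
tool_rot: [-0.034, 0.999, -0.003, 0.002]
ft_force: [0.8, -0.7, 0.7]
grip_width: 0.0814
```

```bash
python3 -c "
from h import *
st();print(plan(610,-125,90,90))"
```

```text
t 5.23 p [ 529.1 -294.7  194.9] f [ 0.8 -0.7  0.7] g 81.4 j [-0.51  0.51  0.11  1.16 -0.   -0.58]
(array([-92.2, 164. ,  31.2]), 'az', 0.068, 'yaw', 93.9, 'z', array([ 0.005, -0.006]))
```

>>> send_rows([
  [[-20,36,0],[0,0,0.068],85],
  [[-40,72,10],[0,0,0.068],85],
  [[-60,108,20],[0,0,0.068],85],
  [[-80,144,31],[0,0,0.068],85],
  [[-92,164,31],[0,0,0.068],85],
  [[-92,164,31],[0,0,0.068],85],
  [[-92,164,31],[0,0,0.068],85],
])

```text
clock: 5.82
eef_pos: [0.6103, -0.1232, 0.1629]
tool_rot: [-0.002, 1.0, -0.003, 0.002]
ft_force: [-1.3, -1.4, -1.0]
grip_width: 0.085
```

```bash
python3 -c "
from h import *
st();print(plan(610,-125,14,90))
a=camera('top');cv2.imwrite('pics/t1.png',cv2.cvtColor(cv2.resize(a[140:280,270:450],None,fx=4,fy=4,interpolation=cv2.INTER_CUBIC),cv2.COLOR_RGB2BGR))
print(rays('top',[(410,195)],.055))"
```

```text
t 5.82 p [ 610.3 -123.2  162.9] f [-1.3 -1.4 -1. ] g 85.0 j [-0.2   0.57  0.12  1.12 -0.01 -0.2 ]
(array([ 0.6, -1.3, 75.9]), 'az', 0.004, 'yaw', 90.2, 'z', array([ 0.004, -0.006]))
[[ 0.56427143 -0.28949659]]
```

View pics/t1.png

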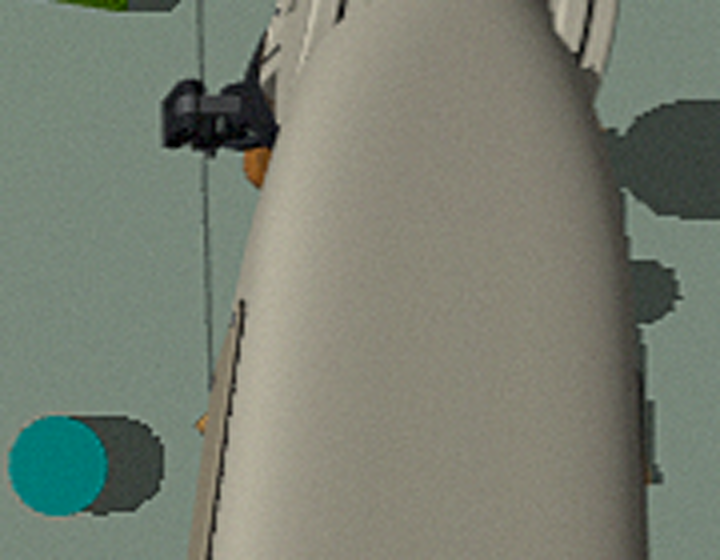

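The arm hides the tray, but the tall tin's shadow at crop (650,290) shows it standing. On to the knob.

>>> send_rows([
  [[0.6,-1.3,15],[0,0,0],85],
  [[0.6,-1.3,40],[0,0,0],85],
  [[0.6,-1.3,60],[0,0,0],85],
  [[0.6,-1.3,72],[0,0,0],85],
  [[0.6,-1.3,76],[0,0,0],85],
  [[0.6,-1.3,76],[0,0,0],85],
  [[0.6,-1.3,76],[0,0,0],60],
  [[0.6,-1.3,76],[0,0,0],28],
  [[0.6,-1.3,76],[0,0,0],28],
  [[0.6,-1.3,76],[0,0,0],28],
  [[0.6,-1.3,76],[0,0,0],28],
  [[0.6,-1.3,76],[0,0,0],28],
])

```text
clock: 6.87
eef_pos: [0.6106, -0.1264, 0.0887]
tool_rot: [-0.001, 1.0, -0.004, 0.004]
ft_force: [-0.2, 0.3, 5.5]
grip_width: 0.0356
```

```bash
python3 -c "
from h import *
st();print(plan(592,-290,90,94))"
```

```text
t 6.87 p [ 610.6 -126.4   88.7] f [-0.2  0.3  5.5] g 35.6 j [-0.2   0.64  0.03  0.96 -0.01 -0.2 ]
(array([  18.4, -164.1,  -73.2]), 'az', -0.068, 'yaw', 90.1, 'z', array([ 0.007, -0.007]))
```

>>> send_rows([
  [[0,0,-15],[0,0,0],28],
  [[0,0,-40],[0,0,0],28],
  [[0,0,-73],[0,0,0],28],
  [[4,-35,-80],[0,0,-0.03],28],
  [[8,-70,-80],[0,0,-0.068],28],
  [[12,-105,-80],[0,0,-0.068],28],
  [[16,-140,-80],[0,0,-0.068],28],
  [[18.4,-164,-80],[0,0,-0.068],28],
  [[18.4,-164,-80],[0,0,-0.068],28],
  [[18.4,-164,-80],[0,0,-0.068],28],
])

```text
clock: 7.7
eef_pos: [0.5913, -0.2914, 0.1693]
tool_rot: [-0.034, 0.999, -0.003, 0.003]
ft_force: [-0.0, -0.3, -0.0]
grip_width: 0.0355
```

```bash
python3 -c "
from h import *
st();print(plan(592,-290,18.7,94))"
```

```text
t 7.7 p [ 591.3 -291.4  169.3] f [-0.  -0.3 -0. ] g 35.5 j [-0.46  0.63  0.25  1.18 -0.   -0.52]
(array([-0.3,  1.9, 77.6]), 'az', -0.003, 'yaw', 93.8, 'z', array([ 0.007, -0.007]))
```

>>> send_rows([
  [[0,2,15],[0,0,0],28],
  [[0,2,40],[0,0,0],28],
  [[0,2,62],[0,0,0],28],
  [[0,2,71],[0,0,0],28],
  [[0,2,75],[0,0,0],28],
  [[0,2,77],[0,0,0],28],
  [[0,2,77.6],[0,0,0],28],
  [[0,2,77.6],[0,0,0],28],
  [[0,2,77.6],[0,0,0],28],
])

```text
clock: 8.45
eef_pos: [0.5925, -0.2902, 0.0931]
tool_rot: [-0.034, 0.999, -0.004, 0.004]
ft_force: [0.7, -1.0, 0.6]
grip_width: 0.0355
```

```bash
python3 -c "
from h import *
st();print(plan(592,-290,18.7,94))"
```

```text
t 8.45 p [ 592.5 -290.2   93.1] f [ 0.7 -1.   0.6] g 35.5 j [-0.45  0.7   0.16  1.02 -0.   -0.52]
(array([0.5, 0.2, 1.4]), 'az', -0.003, 'yaw', 93.9, 'z', array([ 0.009, -0.008]))
```

>>> send_rows([
  [[0,0,1.5],[0,0,0],28],
  [[0,0,1.5],[0,0,0],28],
  [[0,0,1.5],[0,0,0],28],
  [[0,0,1.5],[0,0,0],40],
  [[0,0,1.5],[0,0,0],48],
  [[0,0,1.5],[0,0,0],52],
  [[0,0,1.5],[0,0,0],52],
  [[0,0,-15],[0,0,0],52],
  [[0,0,-45],[-0.008,0.009,0],60],
  [[0,0,-80],[-0.008,0.009,0],85],
  [[0,0,-95],[-0.008,0.009,0],85],
])

```text
clock: 9.37
eef_pos: [0.5931, -0.2902, 0.1927]
tool_rot: [-0.034, 0.999, -0.002, 0.002]
ft_force: [0.3, 0.0, 0.8]
grip_width: 0.0817
```

```bash
python3 -c "
from h import *
st();print(plan(444,-110,70,136))"
```

```text
t 9.37 p [ 593.1 -290.2  192.7] f [0.3 0.  0.8] g 81.7 j [-0.45  0.62  0.29  1.24 -0.   -0.52]
(array([136.9, 190. ,  48.5]), 'az', -0.736, 'yaw', 93.8, 'z', array([ 0.005, -0.003]))
```

>>> send_rows([
  [[22,31,0],[0,0,-0.12],85],
  [[44,62,0],[0,0,-0.24],85],
  [[66,93,0],[0,0,-0.36],85],
  [[88,124,15],[0,0,-0.48],85],
  [[110,155,30],[0,0,-0.6],85],
  [[132,184,48],[0,0,-0.72],85],
  [[137,190,48],[0,0,-0.736],85],
  [[137,190,48],[0,0,-0.736],85],
  [[137,190,48],[0,0,-0.736],85],
])

```text
clock: 10.12
eef_pos: [0.4445, -0.1099, 0.144]
tool_rot: [-0.391, 0.92, -0.003, 0.002]
ft_force: [1.8, -0.8, -0.3]
grip_width: 0.0849
```

```bash
python3 -c "
from h import *
st();print(plan(444,-110,9,136))
for n in ('scene','top'):
  a=camera(n);cv2.imwrite('pics/u%s.png'%n,cv2.cvtColor(a,cv2.COLOR_RGB2BGR))
a=cv2.imread('pics/uscene.png')[170:340,60:330];b=cv2.imread('pics/utop.png')[150:280,280:450]
f=lambda i:cv2.resize(i,(390,300),interpolation=cv2.INTER_CUBIC)
cv2.imwrite('pics/v2.png',np.hstack([f(a),f(b)]))"
```

```text
t 10.12 p [ 444.5 -109.9  144. ] f [ 1.8 -0.8 -0.3] g 84.9 j [-0.24  0.3  -0.37  0.89 -0.   -1.04]
(array([ 0.5,  0.7, 62. ]), 'az', 0.0, 'yaw', 136.0, 'z', array([ 0.006, -0.004]))
```

View pics/v2.png

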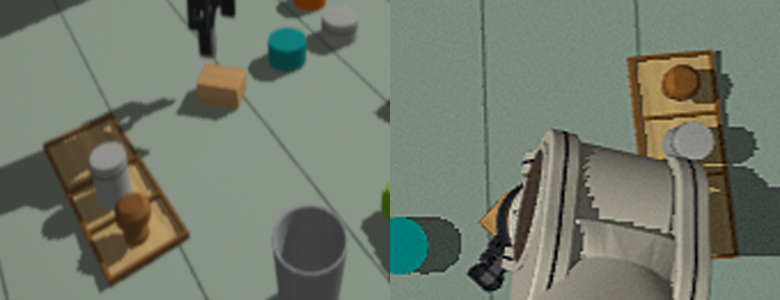

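The tall tin and knob stand upright in the middle and end compartments, at crop (108,175) and (132,215). Next is the short block.

>>> send_rows([
  [[0.5,0.5,20],[0,0,0],85],
  [[0.5,0.5,45],[0,0,0],85],
  [[0.5,0.5,58],[0,0,0],85],
  [[0.5,0.5,62],[0,0,0],85],
  [[0.5,0.5,63],[0,0,0],85],
  [[0.5,0.5,63],[0,0,0],60],
  [[0.5,0.5,63],[0,0,0],35],
  [[0.5,0.5,63],[0,0,0],35],
  [[0.5,0.5,63],[0,0,0],35],
  [[0.5,0.5,63],[0,0,0],35],
  [[0.5,0.5,63],[0,0,0],35],
  [[0.5,0.5,63],[0,0,0],35],
])

```text
clock: 11.22
eef_pos: [0.447, -0.1115, 0.0829]
tool_rot: [-0.39, 0.921, -0.005, 0.004]
ft_force: [0.0, -0.4, 6.9]
grip_width: 0.0439
```

```bash
python3 -c "
from h import *
st();print(plan(450,-299,90,94))"
```

```text
t 11.22 p [ 447.  -111.5   82.9] f [ 0.  -0.4  6.9] g 43.9 j [-0.24  0.39 -0.44  0.73 -0.   -1.05]
(array([ 132.4, -133.5,  -79.1]), 'az', 0.732, 'yaw', 136.0, 'z', array([ 0.012, -0.005]))
```

>>> send_rows([
  [[0,0,-15],[0,0,0],35],
  [[0,0,-40],[0,0,0],35],
  [[0,0,-75],[0,0,0],35],
  [[24,-24,-80],[0,0,0.12],35],
  [[48,-48,-80],[0,0,0.24],35],
  [[72,-72,-80],[0,0,0.36],35],
  [[96,-96,-80],[0,0,0.48],35],
  [[120,-120,-80],[0,0,0.6],35],
  [[132,-133,-80],[0,0,0.7],35],
  [[132,-133,-80],[0,0,0.732],35],
  [[132,-133,-80],[0,0,0.732],35],
  [[132,-133,-80],[0,0,0.732],35],
])

```text
clock: 12.22
eef_pos: [0.4495, -0.2983, 0.1636]
tool_rot: [-0.035, 0.999, -0.002, 0.005]
ft_force: [-0.0, -0.2, -0.0]
grip_width: 0.0441
```

```bash
python3 -c "
from h import *
st();print(plan(450,-299,12.9,94))"
```

```text
t 12.22 p [ 449.5 -298.3  163.6] f [-0.  -0.2 -0. ] g 44.1 j [-0.59  0.41 -0.14  1.01  0.   -0.66]
(array([ 0.4, -0.4, 77.7]), 'az', 0.001, 'yaw', 94.0, 'z', array([ 0.011, -0.004]))
```

>>> send_rows([
  [[0,-0.5,15],[0,0,0],35],
  [[0,-0.5,40],[0,0,0],35],
  [[0,-0.5,62],[0,0,0],35],
  [[0,-0.5,71],[0,0,0],35],
  [[0,-0.5,75],[0,0,0],35],
  [[0,-0.5,77],[0,0,0],35],
  [[0,-0.5,78],[0,0,0],35],
  [[0,-0.5,78.5],[0,0,0],35],
  [[0,-0.5,78.5],[0,0,0],35],
])

```text
clock: 12.97
eef_pos: [0.4511, -0.2994, 0.0862]
tool_rot: [-0.035, 0.999, -0.003, 0.006]
ft_force: [0.6, 0.2, 0.2]
grip_width: 0.044
```

```bash
python3 -c "
from h import *
st();print(plan(450,-299,12.9,94))"
```

```text
t 12.97 p [ 451.1 -299.4   86.2] f [0.6 0.2 0.2] g 44.0 j [-0.59  0.51 -0.22  0.83  0.   -0.66]
(array([1.1, 0.5, 0.3]), 'az', 0.001, 'yaw', 94.1, 'z', array([ 0.013, -0.006]))
```

>>> send_rows([
  [[0,0,0.8],[0,0,0],35],
  [[0,0,0.8],[0,0,0],35],
  [[0,0,0.8],[0,0,0],35],
  [[0,0,0.8],[0,0,0],46],
  [[0,0,0.8],[0,0,0],52],
  [[0,0,0.8],[0,0,0],54],
  [[0,0,0.8],[0,0,0],54],
  [[0,0,-15],[0,0,0],54],
  [[0,0,-45],[-0.004,0.012,0],60],
  [[0,0,-80],[-0.004,0.012,0],85],
  [[0,0,-100],[-0.004,0.012,0],85],
])

```text
clock: 13.88
eef_pos: [0.4507, -0.2994, 0.1893]
tool_rot: [-0.036, 0.999, -0.002, 0.002]
ft_force: [-0.1, -1.0, -1.0]
grip_width: 0.0816
```

```bash
python3 -c "
from h import *
st();print(plan(629,122,80,103.4))"
```

```text
t 13.88 p [ 450.7 -299.4  189.3] f [-0.1 -1.  -1. ] g 81.6 j [-0.59  0.39 -0.09  1.08 -0.   -0.66]
(array([-207.7,  407.9,   35. ]), 'az', -0.163, 'yaw', 94.1, 'z', array([ 0.003, -0.004]))
```

>>> send_rows([
  [[-208,408,0],[0,0,-0.163],85],
  [[-208,408,0],[0,0,-0.163],85],
  [[-208,408,0],[0,0,-0.163],85],
  [[-208,408,0],[0,0,-0.163],85],
  [[-208,408,0],[0,0,-0.163],85],
  [[-208,408,0],[0,0,-0.163],85],
  [[-208,408,0],[0,0,-0.163],85],
  [[-208,408,0],[0,0,-0.163],85],
  [[-208,408,0],[0,0,-0.163],85],
  [[-208,408,0],[0,0,-0.163],85],
  [[-208,408,0],[0,0,-0.163],85],
  [[-208,408,0],[0,0,-0.163],85],
])

```text
clock: 14.88
eef_pos: [0.6312, 0.1297, 0.1874]
tool_rot: [-0.121, 0.993, -0.001, 0.003]
ft_force: [0.3, -0.2, 0.1]
grip_width: 0.0849
```

>>> send_rows([
  [[0,0,0],[0,0,0],85],
  [[0,0,0],[0,0,0],85],
])

```text
clock: 15.05
eef_pos: [0.6309, 0.1309, 0.1867]
tool_rot: [-0.122, 0.993, -0.0, 0.002]
ft_force: [-0.3, -0.8, 0.3]
grip_width: 0.0846
```

```bash
python3 -c "
from h import *
st();print(plan(629,122,9,103.4))
for n in ('scene','top'):
  a=camera(n);cv2.imwrite('pics/w%s.png'%n,cv2.cvtColor(a,cv2.COLOR_RGB2BGR))
a=cv2.imread('pics/wscene.png')[100:330,70:460];b=cv2.imread('pics/wtop.png')[90:280,150:450]
f=lambda i:cv2.resize(i,(400,270),interpolation=cv2.INTER_CUBIC)
cv2.imwrite('pics/v3.png',np.hstack([f(a),f(b)]))"
```

```text
t 15.05 p [630.9 130.9 186.7] f [-0.3 -0.8  0.3] g 84.6 j [ 0.21  0.59  0.23  1.2  -0.   -0.04]
(array([  4.5,  -8. , 104.6]), 'az', 0.01, 'yaw', 104.0, 'z', array([ 0.005, -0.   ]))
```

View pics/v3.png

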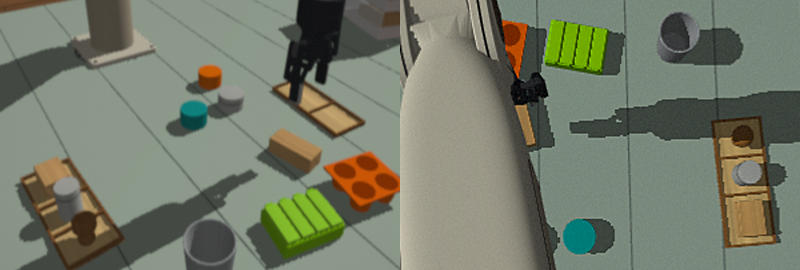

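Tray three is complete: short block at right-panel (752,215), tin at (748,172), knob at (742,135), all inside the walls. Next is the long block.

>>> send_rows([
  [[4.5,-8,10],[0,0,0.01],85],
  [[4.5,-8,40],[0,0,0.01],85],
  [[4.5,-8,70],[0,0,0.01],85],
  [[4.5,-8,92],[0,0,0.01],85],
  [[4.5,-8,102],[0,0,0.01],85],
  [[4.5,-8,105],[0,0,0.01],85],
  [[4.5,-8,105],[0,0,0.01],60],
  [[4.5,-8,105],[0,0,0.01],35],
  [[4.5,-8,105],[0,0,0.01],35],
  [[4.5,-8,105],[0,0,0.01],35],
  [[4.5,-8,105],[0,0,0.01],35],
  [[4.5,-8,105],[0,0,0.01],35],
])

```text
clock: 16.15
eef_pos: [0.6302, 0.1202, 0.0845]
tool_rot: [-0.115, 0.993, -0.001, 0.004]
ft_force: [0.3, -0.8, 5.2]
grip_width: 0.0437
```

>>> send_rows([
  [[0,0,0],[0,0,0],35],
  [[0,0,0],[0,0,0],35],
])

```text
clock: 16.32
eef_pos: [0.6306, 0.1204, 0.0853]
tool_rot: [-0.115, 0.993, -0.001, 0.005]
ft_force: [0.7, 0.5, -0.8]
grip_width: 0.0435
```

```bash
python3 -c "
from h import *
st();print(plan(487,290.5,90,88))"
```

```text
t 16.32 p [630.6 120.4  85.3] f [ 0.7  0.5 -0.8] g 43.5 j [ 0.19  0.67  0.09  0.98 -0.   -0.04]
(array([100. , 198.3, -79.2]), 'az', 0.266, 'yaw', 103.3, 'z', array([ 0.01, -0.  ]))
```

>>> send_rows([
  [[0,0,-15],[0,0,0],35],
  [[0,0,-45],[0,0,0],35],
  [[0,0,-80],[0,0,0],35],
  [[17,34,-80],[0,0,0.045],35],
  [[34,68,-80],[0,0,0.09],35],
  [[51,102,-80],[0,0,0.14],35],
  [[68,136,-80],[0,0,0.18],35],
  [[85,170,-80],[0,0,0.22],35],
  [[100,198,-80],[0,0,0.266],35],
  [[100,198,-80],[0,0,0.266],35],
  [[100,198,-80],[0,0,0.266],35],
])

```text
clock: 17.23
eef_pos: [0.4855, 0.2915, 0.1635]
tool_rot: [0.015, 1.0, -0.0, 0.005]
ft_force: [-0.1, 0.3, -1.2]
grip_width: 0.0436
```

```bash
python3 -c "
from h import *
st();print(plan(487,290.5,14.5,88))"
```

```text
t 17.23 p [485.5 291.5 163.5] f [-0.1  0.3 -1.2] g 43.6 j [ 0.54  0.46 -0.06  1.05 -0.01  0.57]
(array([-0.8, -0.9, 76. ]), 'az', 0.005, 'yaw', 88.3, 'z', array([ 0.01 , -0.001]))
```

>>> send_rows([
  [[-0.8,-0.9,15],[0,0,0],35],
  [[-0.8,-0.9,40],[0,0,0],35],
  [[-0.8,-0.9,60],[0,0,0],35],
  [[-0.8,-0.9,70],[0,0,0],35],
  [[-0.8,-0.9,74],[0,0,0],35],
  [[-0.8,-0.9,75.5],[0,0,0],35],
  [[-0.8,-0.9,76.5],[0,0,0],35],
  [[-0.8,-0.9,76.5],[0,0,0],35],
  [[-0.8,-0.9,76.5],[0,0,0],35],
])

```text
clock: 17.98
eef_pos: [0.4878, 0.2907, 0.0879]
tool_rot: [0.015, 1.0, 0.0, 0.006]
ft_force: [1.1, 0.2, -1.2]
grip_width: 0.0436
```

```bash
python3 -c "
from h import *
st();print(plan(487,290.5,14.5,88))"
```

```text
t 17.98 p [487.8 290.7  87.9] f [ 1.1  0.2 -1.2] g 43.6 j [ 0.54  0.55 -0.14  0.87 -0.01  0.57]
(array([ 0.8, -0.2,  0.4]), 'az', 0.004, 'yaw', 88.2, 'z', array([0.011, 0.   ]))
```

>>> send_rows([
  [[0,0,0.7],[0,0,0],35],
  [[0,0,1.2],[0,0,0],35],
  [[0,0,1.2],[0,0,0],35],
  [[0,0,1.2],[0,0,0],46],
  [[0,0,1.2],[0,0,0],52],
  [[0,0,1.2],[0,0,0],54],
  [[0,0,1.2],[0,0,0],54],
  [[0,0,-15],[0,0,0],54],
  [[0,0,-45],[0,0.011,0],60],
  [[0,0,-80],[0,0.011,0],85],
  [[0,0,-90],[0,0.011,0],85],
])

```text
clock: 18.9
eef_pos: [0.4888, 0.292, 0.1828]
tool_rot: [0.015, 1.0, 0.002, 0.003]
ft_force: [1.0, -0.1, 1.0]
grip_width: 0.0814
```

```bash
python3 -c "
from h import *
st();print(plan(420.4,119.7,80,90))"
```

```text
t 18.9 p [488.8 292.  182.8] f [ 1.  -0.1  1. ] g 81.4 j [ 0.54  0.45 -0.02  1.09  0.    0.57]
(array([  63.3, -174.4,   28.6]), 'az', -0.031, 'yaw', 88.2, 'z', array([0.007, 0.004]))
```

>>> send_rows([
  [[12,-34,0],[0,0,-0.03],85],
  [[24,-68,0],[0,0,-0.03],85],
  [[36,-102,0],[0,0,-0.03],85],
  [[48,-136,15],[0,0,-0.03],85],
  [[60,-168,28],[0,0,-0.03],85],
  [[63.3,-174.4,28],[0,0,-0.03],85],
  [[63.3,-174.4,28],[0,0,-0.03],85],
  [[63.3,-174.4,28],[0,0,-0.03],85],
])

```text
clock: 19.57
eef_pos: [0.4211, 0.1199, 0.154]
tool_rot: [0.001, 1.0, 0.003, 0.004]
ft_force: [0.4, 0.9, 0.0]
grip_width: 0.0848
```

```bash
python3 -c "
from h import *
st();print(plan(420.4,119.7,9,90))
for n in ('scene','top'):
  a=camera(n);cv2.imwrite('pics/x%s.png'%n,cv2.cvtColor(a,cv2.COLOR_RGB2BGR))
a=cv2.imread('pics/xscene.png')[90:260,230:480];b=cv2.imread('pics/xtop.png')[140:330,140:390]
f=lambda i:cv2.resize(i,(400,290),interpolation=cv2.INTER_CUBIC)
cv2.imwrite('pics/v4.png',np.hstack([f(a),f(b)]))"
```

```text
t 19.57 p [421.1 119.9 154. ] f [0.4 0.9 0. ] g 84.8 j [ 0.28  0.25 -0.41  0.9   0.    0.28]
(array([ 1.2, -0.6, 72. ]), 'az', -0.001, 'yaw', 89.9, 'z', array([0.008, 0.005]))
```

View pics/v4.png

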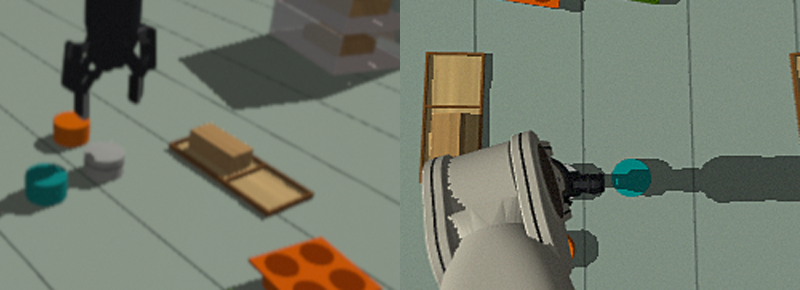

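The long block lies flat in the longer compartment, at left panel (220,150). Now the grey wide tin.

>>> send_rows([
  [[1,-0.5,20],[0,0,0],85],
  [[1,-0.5,45],[0,0,0],85],
  [[1,-0.5,60],[0,0,0],85],
  [[1,-0.5,69],[0,0,0],85],
  [[1,-0.5,72],[0,0,0],85],
  [[1,-0.5,72.5],[0,0,0],85],
  [[1,-0.5,72.5],[0,0,0],65],
  [[1,-0.5,72.5],[0,0,0],50],
  [[1,-0.5,72.5],[0,0,0],50],
  [[1,-0.5,72.5],[0,0,0],50],
  [[1,-0.5,72.5],[0,0,0],50],
  [[1,-0.5,72.5],[0,0,0],50],
])

```text
clock: 20.67
eef_pos: [0.4227, 0.1211, 0.0834]
tool_rot: [-0.0, 1.0, 0.003, 0.006]
ft_force: [-0.8, -0.1, 5.7]
grip_width: 0.058
```

```bash
python3 -c "
from h import *
st();print(plan(592,287,90,88))"
```

```text
t 20.67 p [422.7 121.1  83.4] f [-0.8 -0.1  5.7] g 58.0 j [ 0.28  0.35 -0.5   0.71  0.    0.28]
(array([-170.3,  166.3,  -76.4]), 'az', 0.035, 'yaw', 90.0, 'z', array([0.013, 0.006]))
```

>>> send_rows([
  [[0,0,-15],[0,0,0],50],
  [[0,0,-45],[0,0,0],50],
  [[0,0,-78],[0,0,0],50],
  [[-25,24,-78],[0,0,0.03],50],
  [[-50,49,-78],[0,0,0.03],50],
  [[-75,73,-78],[0,0,0.03],50],
  [[-100,98,-78],[0,0,0.03],50],
  [[-125,122,-78],[0,0,0.03],50],
  [[-150,146,-78],[0,0,0.03],50],
  [[-171,166,-78],[0,0,0.03],50],
  [[-171,166,-78],[0,0,0.03],50],
  [[-171,166,-78],[0,0,0.03],50],
])

```text
clock: 21.67
eef_pos: [0.593, 0.2875, 0.1637]
tool_rot: [0.014, 1.0, 0.003, 0.006]
ft_force: [-0.9, -0.4, -0.5]
grip_width: 0.0582
```

```bash
python3 -c "
from h import *
st();print(plan(593,287,13.4,88))"
```

```text
t 21.67 p [593.  287.5 163.7] f [-0.9 -0.4 -0.5] g 58.2 j [0.45 0.63 0.23 1.16 0.   0.48]
(array([ 0.9, -1. , 77.3]), 'az', 0.006, 'yaw', 88.4, 'z', array([0.012, 0.006]))
```

>>> send_rows([
  [[0.9,-1,15],[0,0,0],50],
  [[0.9,-1,40],[0,0,0],50],
  [[0.9,-1,62],[0,0,0],50],
  [[0.9,-1,71],[0,0,0],50],
  [[0.9,-1,75],[0,0,0],50],
  [[0.9,-1,77],[0,0,0],50],
  [[0.9,-1,77.8],[0,0,0],50],
  [[0.9,-1,77.8],[0,0,0],50],
  [[0.9,-1,77.8],[0,0,0],50],
])

```text
clock: 22.42
eef_pos: [0.5938, 0.2873, 0.0874]
tool_rot: [0.014, 1.0, 0.004, 0.007]
ft_force: [0.8, -0.4, -0.7]
grip_width: 0.0577
```

```bash
python3 -c "
from h import *
st();print(plan(593,287,13.4,88))"
```

```text
t 22.42 p [593.8 287.3  87.4] f [ 0.8 -0.4 -0.7] g 57.7 j [0.45 0.7  0.15 1.   0.   0.48]
(array([ 0.8, -0.4,  1. ]), 'az', 0.006, 'yaw', 88.4, 'z', array([0.014, 0.007]))
```

>>> send_rows([
  [[0,0,0.7],[0,0,0],50],
  [[0,0,1.3],[0,0,0],50],
  [[0,0,1.3],[0,0,0],50],
  [[0,0,1.3],[0,0,0],60],
  [[0,0,1.3],[0,0,0],66],
  [[0,0,1.3],[0,0,0],70],
  [[0,0,1.3],[0,0,0],70],
  [[0,0,-15],[0,0,0],70],
  [[0,0,-45],[0,0,0],80],
  [[0,0,-80],[0,0,0],85],
  [[0,0,-110],[0,0,0],85],
])

```text
clock: 23.33
eef_pos: [0.5922, 0.2865, 0.1989]
tool_rot: [0.014, 1.0, 0.004, 0.007]
ft_force: [0.0, 0.4, 0.5]
grip_width: 0.085
```

```bash
python3 -c "
from h import *
st();print(plan(380,0,180,60))"
```

```text
t 23.33 p [592.2 286.5 198.9] f [0.  0.4 0.5] g 85.0 j [0.45 0.6  0.28 1.23 0.   0.48]
(array([ 203.1, -292. ,  -59.1]), 'az', 0.495, 'yaw', 88.4, 'z', array([0.014, 0.007]))
```

Retract toward the centre, up and clear, then look at both trays.

>>> send_rows([
  [[203,-292,-59],[0,0,0],85],
  [[203,-292,-59],[0,0,0],85],
  [[203,-292,-59],[0,0,0],85],
  [[203,-292,-59],[0,0,0],85],
  [[203,-292,-59],[0,0,0],85],
  [[203,-292,-59],[0,0,0],85],
  [[203,-292,-59],[0,0,0],85],
  [[203,-292,-59],[0,0,0],85],
  [[203,-292,-59],[0,0,0],85],
  [[203,-292,-59],[0,0,0],85],
  [[203,-292,-59],[0,0,0],85],
  [[203,-292,-59],[0,0,0],85],
])

```text
clock: 24.33
eef_pos: [0.3807, 0.0001, 0.2533]
tool_rot: [0.015, 1.0, 0.004, 0.008]
ft_force: [0.7, 0.5, 0.8]
grip_width: 0.0852
```

```bash
python3 -c "
from h import *
st()
a=camera('top');b=camera('scene')
for n,i in (('top',a),('scene',b)): cv2.imwrite('pics/end%s.png'%n,cv2.cvtColor(i,cv2.COLOR_RGB2BGR))
f=lambda i,w,h:cv2.resize(i,(w,h),interpolation=cv2.INTER_CUBIC)
A=f(a[90:280,140:450],790,300)
cv2.imwrite('pics/v5.png',cv2.cvtColor(np.vstack([f(a[85:280,140:450],480,300),f(b[110:350,70:454],480,300)]),cv2.COLOR_RGB2BGR))
h=cv2.cvtColor(a,cv2.COLOR_RGB2HSV);g=cv2.inRange(h,(0,0,105),(180,20,255))
for n,z,s in (('tw',.019,(190,190)),('tt',.03,(410,200))):
  cs,_=cv2.findContours(g,cv2.RETR_EXTERNAL,cv2.CHAIN_APPROX_NONE)
  for c in cs:
    if cv2.contourArea(c)>60:
      r=cv2.minAreaRect(rays('top',c.reshape(-1,2),z).astype(np.float32)*1000);print(n,cv2.boundingRect(c),np.round(r[0]),np.round(r[1]))
"
```

```text
t 24.33 p [3.807e+02 1.000e-01 2.533e+02] f [0.7 0.5 0.8] g 85.2 j [-0.    0.03 -0.38  1.15  0.01  0.02]
tw (399, 203, 22, 16) [ 531. -297.] [52. 37.]
tw (158, 179, 24, 23) [594. 293.] [57. 55.]
tw (343, 99, 32, 30) [ 771. -182.] [58. 98.]
tt (399, 203, 22, 16) [ 530. -294.] [51. 37.]
tt (158, 179, 24, 23) [593. 290.] [57. 54.]
tt (343, 99, 32, 30) [ 768. -180.] [57. 97.]
```

View pics/v5.png

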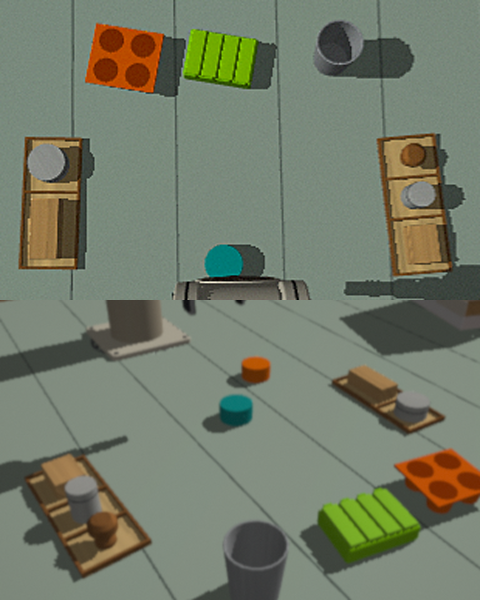

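All five things sit flat inside their own compartments. The wide tin measures about (593,291) and the tall tin about (530,-294), each within 5 mm of its target. The cup, caddy and mold look unmoved.

```bash
python3 -c "
from workcell import order
print(order.job_done())"
```

```text
the job is handed in; nothing more can be done
None
```

I put all five things in their compartments and handed the job in at about 24 s of the 141 s. `job_done` gives no verdict.

- **Placing:** Each thing was gripped, lowered onto the compartment floor, and released only at floor height. Wrist force stayed under about 7 N in the readings I took.
- **Tins:** In the last top picture, the wide tin is about 4 mm from its compartment's centre and the tall tin about 3 mm, both well inside the limits.
- **Blocks and knob:** I did not measure these again after release. Their positions rest on where the gripper let go (within about 2 mm of target) and on the final pictures, which show them flat and inside the walls.
- **Cup, caddy and mold:** They look unmoved in the pictures. I did not measure their shift in numbers.
- **Failed checks:** None failed or disagreed. The tool tilted up to about 0.016 rad by the last placing, below the 0.06 rad limit.

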